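# Open the child-proof descaler bottle

### The job

The kettle is due for descaling, so open the descaler bottle that is clamped upright in its holder. First lift the orange transit cover off the bottle and drop it into the green recycling tub; then press the red child-proof cap down, keep it down while you turn it anticlockwise until it is free, and lift it off. Finish while still holding the cap in the gripper, upright and still, straight above the bottle and well clear of it (about a hand's breadth, some 8 cm up from where it sat), and leave everything else standing where it is.

Things in the scene. Friction and masses are not known exactly. Their poses are not given: they have to be found in the camera images.
- descaler_bottle: White round bottle (64 mm diameter, blue and yellow label bands) clamped in a holder; both are fixed and cannot turn. Origin: centre of the holder's underside, on the bottle's axis; z up. Grey base plate 115 x 95 x 14 mm, dark collar 78 mm across up to z = 40 mm with a screw lug on its -x side, flat shoulder at z = 95 mm.
- shoulder (a point): Centre of the bottle's flat shoulder, 95 mm above the bottle's origin. Above it (hidden under the cap) a 27 mm neck, 25 mm high, with two bayonet ledges, 36 mm across.
- safety_cap: Red ribbed round cap, 46.5 mm diameter, 31 mm high, 40 g, two white arrows on top; can be gripped across at any yaw. Origin: centre of its lower rim; z up. Locked, the origin is on the bottle's axis 9 mm above the shoulder, and its x axis lies along the bottle's x axis; two lugs inside, at +x and -x.
- cap_top (a point): Centre of the cap's top, 31 mm above its origin. Catches block turning until the cap is down at least 4 mm; it meets the neck at 7 mm, so keep it down 5 to 6 mm and turn anticlockwise seen from above. Past the catches and ledges at about 0.9 rad, it lifts freely from 0.95 to 2.1 rad (aim at 1.3 rad). It cannot turn clockwise.
- spring_plug (a joint): Spring plug inside the neck that pushes the cap up, in m: 0 with the cap locked, 0.007 with the cap pressed fully down, -0.003 with the cap off. It pushes with about 6 N at 0 and 9 N at 0.007.
- transit_cover: Loose orange cup standing upside down over the cap on the bottle's shoulder: 57 mm diameter at the mouth, 55 mm at the closed top, 48 mm high, 2 mm wall, 30 g. Origin: centre of its open mouth, z towards its closed top. It is only slipped on and lifts straight off; the cap inside stands 40 mm above the shoulder, so lift 50 mm before moving sideways.
- cover_mid (a point): Centre of the transit cover, on its axis, 24 mm from its open mouth.
- recycling_tub: Green open square tub, 178 x 178 mm over its rim, 162 x 162 mm inside, 87 mm high, inner floor 4 mm up; fixed on the worktop. Origin: centre of its underside, axes parallel to its walls, z up.
- wine_glass_1: Wine glass, 91 mm diameter, 207 mm high, standing at the back, a bystander; origin at the centre of its foot.
- wine_glass_2: Wine glass, 91 mm diameter, 207 mm high, standing at the back, a bystander; origin at the centre of its foot.
- mug_2: White mug, 83 mm across (116 mm with its handle), 94 mm high, a bystander; origin at the centre of its underside.
- mandarin_1: Orange mandarin, 61 mm diameter, 50 mm high, a bystander; origin at the centre of its underside.
- tin_1: Tall food tin, 75 mm diameter, 110 mm high, a bystander; origin at the centre of its underside.
- tin_2: Low food tin, 75 mm diameter, 58 mm high, a bystander; origin at the centre of its underside.
- tape_1: Roll of beige tape lying flat, 104 mm diameter, 25 mm high, a bystander; origin at the centre of its underside.
Mind the look-alikes: they are no part of the job. Leave any purple look-alike of the descaler_bottle alone.

How it is judged:
By the outcome, as a careful person would: the job done as asked, in the order asked, and still so for the second after the job is handed in, while the arm keeps its last pose, push and grip.
It also fails if it takes over 58 s, if anything falls off the work surface, if the arm or the gripper's body presses on something with over 40 N, if the wrist force passes 120 N, or if a joint passes its speed limit or range.

### The arm

A 7-joint arm with a two-finger parallel gripper is mounted at the origin on a cart in front of the work surface, level with it; the furniture and walls round the work are solid. World frame = base frame: x ahead of the robot, y to its left, z up, the work surface at z = 0. Lengths are in m, angles in rad, forces in N, time in s.
With the tool pointing down it reaches from about 0.425 to 0.925 m from the base axis. Payload 6.8 kg.
Tool frame: the origin (TCP) lies midway between the tips of the shut fingers; the grasp point (between the pads) lies 19 mm behind it; z points along the fingers, y is the line along which they close (so a half turn about z gives the same grasp; the last joint's range is limited). The gripper opens to 85 mm and grips with 20 to 120 N. Pads are 22 mm wide; open, the fingers measure 114 mm over their backs; the gripper's body (76 mm by 85 mm) begins 54 mm behind the grasp point. The pads swing forward as they close: fully open they stand 13 mm farther back than shut.
Start: joints at [-1.27, 0.477, 0.022, 1.555, -0.011, 1.109, -0.083], TCP at [0.268, 0.619, 0.231] pointing down, gripper open.
Joint ranges: [-2.96, 2.96], [-0.34, 2.1], [-1.41, 1.46], [0.24, 2.44], [-1.37, 4.51], [0.17, 1.92], [-2.96, 2.96]. Speed limits (rad/s): [2.39, 2.39, 3.14, 3.14, 3.14, 3.14, 3.14].

### API

Orientations are given as a rotation vector (axis times angle).
In Python, from bench import r gives the robot as it stands. The module is installed in compiled form; this text tells all that it offers.
- The arm moves only by the tool apply_moves, never from a script. Its argument "rows" is a list of rows, each a list of 6 numbers: the shift along the tool's x, y, z scaled (see below), then the turn, a rotation vector about the tool's x, y, z scaled (see below). A call has 1 to 5 rows; each row is the pose to reach, as a shift and turn from the pose commanded when the call began, along the tool's axes at that moment; what a row does not reach only later rows make up. The controller multiplies each number of a shift by 0.25 m and each number of a turn by 90 degrees. A row lasts 1/8 s, in which the tool goes at most 62.5 mm and 10.7 degrees, less where a joint would pass 70% of its speed; a pose out of reach is approached as far as the arm can. A call with a number of a shift or a turn outside -1 to 1 is refused whole. A call with a gripper value outside its range is refused whole. "claw" is the opening, from 0 (shut) to 1 (fully open), set as the call begins (left out, the last holds). The fingers move at their own pace and stop on an object; "newtons" is the grip in N (left out, the last holds). Time passes only in rows, so rows that repeat a pose let the fingers close. It gives the time, the measured TCP pose, the force, the opening and the grip force at its end, in the units of the state.
- r.get_obs(): the state, without advancing time (a new reading comes with each control period).
- r.grab_frame(name): name is "side" or "top"; returns a dict with "pixels" (480x640x3 uint8, red, green, blue), "intrinsics" (3x3 intrinsics, pixels), "eye" and "attitude" of the camera in the world. Camera axes: x right, y up, looking along -z (the intrinsics and any distortion apply to the point x, -y, -z); pixel columns grow to the right and rows downward; lengths in m; the calibration is good to about 2 mm. A picture is of the moment at which its call begins. There is no depth.
- r.hand_in(): hands the job in; it is judged then, once.
Trained networks look in a picture, given as the dict that the camera call returned (one of the last four; its "shot" number tells which), for a name from the list of things; names that differ only in an ending like _2 or _b are one class to them, and where a whole thing is asked for, a point or a joint stands for the part that bears it (a point fixed in the world has none). Each returns a list of dicts, best first, with "conf" (0 to 1); they miss things now and then, are a little off and sometimes report something else, mostly with a low value. They report only what shows in the picture. A call takes as long as a camera call. They do not tell look-alikes from the thing itself.
- r.search_frame(picture, thing): "rect" ([left, top, width, height] in pixels, round what is visible of it).
- r.outline_of(picture, thing): "pixels" (480x640 bool, what is visible of it) and "rect" ([left, top, width, height] in pixels, round what is visible of it).
- r.landmark_of(picture, thing): "point" ([column, row] in pixels: a listed point, or the origin of a listed thing).
The state is a dict: "clock": time; "joints": joint angles; "qvel": joint speeds; "tau": joint torques, N m; "tcp_pos": TCP position; "orientation": TCP orientation; "contact_force": force on the tool from outside, world axes, zero at the start; "moment": the same for the moment, N m; "grip_width": finger opening in m; "gripper_force": force on a finger pad.
Only numpy, scipy, OpenCV 4.12 (cv2) and the standard library are available. Lean on these libraries where they do the work, as an engineer would, in place of code of your own. Each camera call takes 0.05 s, during which the arm holds its last target. There are 200 camera calls.

## Working session

There is one attempt and no reset: what is moved stays moved. The work goes in short steps, Python scripts to look and compute and a tool call to move; the robot and the scene stay as the last step left them, time stands still between calls to the robot, and variables do not carry over. Pictures are saved under pics/ and viewed, at most 12 in all, crops included, and the job is handed in when it is done.

Besides the shell and the picture viewer there is one more tool, called after "Emit:" as name([rows], argument=value, ...), one row to a line, values as JSON. apply_moves: Moves the arm, as the interface text tells. Its arguments: {"type":"object","properties":{"rows":{"type":"array","items":{"type":"array","items":{"type":"number"}}},"claw":{"type":"number"},"newtons":{"type":"number"}},"required":["rows"]}

```bash
mkdir -p pics
cat > h.py <<'E'
import numpy as np, cv2
from scipy.spatial.transform import Rotation as R
from bench import r
def save(im,n): cv2.imwrite('pics/'+n,im[:,:,::-1])
def rot(a):
    a=np.array(a,float)
    return a if a.shape==(3,3) else R.from_rotvec(a).as_matrix() if a.size==3 else R.from_quat(a).as_matrix()
def ray(f,p):
    K=np.array(f['intrinsics']); d=np.linalg.inv(K)@[p[0],p[1],1]
    return np.array(f['eye']), rot(f['attitude'])@[d[0],-d[1],-d[2]]
def atz(f,p,z):
    e,d=ray(f,p); return e+d*(z-e[2])/d[2]
def proj(f,X):
    c=rot(f['attitude']).T@(np.array(X)-f['eye']); q=np.array(f['intrinsics'])@[c[0],-c[1],-c[2]]; return q[:2]/q[2]
def tri(f1,p1,f2,p2):
    e1,d1=ray(f1,p1);e2,d2=ray(f2,p2)
    s=np.linalg.lstsq(np.c_[d1,-d2],e2-e1,rcond=None)[0]
    a,b=e1+d1*s[0],e2+d2*s[1]; return (a+b)/2,np.linalg.norm(a-b)
E
python3 - <<'E'
from h import *
np.set_printoptions(precision=4,suppress=True)
s=r.get_obs();print(s)
for n in('top','side'):
    f=r.grab_frame(n);save(f['pixels'],n+'0.png');print({k:v for k,v in f.items() if k!='pixels'})
    for t in('cover_mid','transit_cover','shoulder','descaler_bottle','recycling_tub','safety_cap'):
        print(n,t,[(round(d['conf'],2),np.round(d['point'],1)) for d in r.landmark_of(f,t)][:4])
E
```

```text
{'clock': 0.0, 'joints': array([-1.2701,  0.4778,  0.0223,  1.5565, -0.0115,  1.1093, -0.0831]), 'qvel': array([ 0.0004,  0.0007, -0.0009, -0.0018,  0.001 ,  0.0016, -0.0001]), 'tau': array([ -0.0003, -59.6458,   1.6078, -28.1191,   0.0124,   0.0095,
        -0.    ]), 'tcp_pos': array([0.2681, 0.6188, 0.2303]), 'orientation': array([-0.6375, -3.076 ,  0.0028]), 'contact_force': array([-1.412 , -0.7728, -1.5306]), 'moment': array([ 0.0275, -0.0247, -0.0053]), 'gripper_force': 0.0, 'grip_width': 0.0853147281636453}
{'intrinsics': array([[515.6721,   0.    , 320.7183],
       [  0.    , 515.6721, 243.7203],
       [  0.    ,   0.    ,   1.    ]]), 'eye': array([-0.4041,  0.0318,  1.4617]), 'attitude': array([ 0.4708, -0.4582, -1.4655]), 'shot': 1}
top cover_mid []
top transit_cover [(0.62, array([282.2, 241.2]))]
top shoulder [(0.68, array([138. , 243.1])), (0.57, array([280.1, 243.6]))]
top descaler_bottle [(0.82, array([148.1, 261.8])), (0.53, array([282.1, 260.2]))]
top recycling_tub [(0.67, array([410.3, 278.1]))]
top safety_cap []
{'intrinsics': array([[518.9352,   0.    , 320.4642],
       [  0.    , 518.9352, 235.639 ],
       [  0.    ,   0.    ,   1.    ]]), 'eye': array([0.2156, 1.5913, 0.724 ]), 'attitude': array([ 0.1567, -1.6618, -2.4443]), 'shot': 2}
side cover_mid [(0.89, array([312.3, 245.5]))]
side transit_cover [(0.85, array([314., 257.])), (0.27, array([347.1, 212. ]))]
side shoulder [(0.63, array([313. , 252.1]))]
side descaler_bottle [(0.81, array([315.4, 282. ])), (0.78, array([288. , 375.8]))]
side recycling_tub [(0.6, array([351.1, 235. ]))]
side safety_cap []
```

View pics/top0.png

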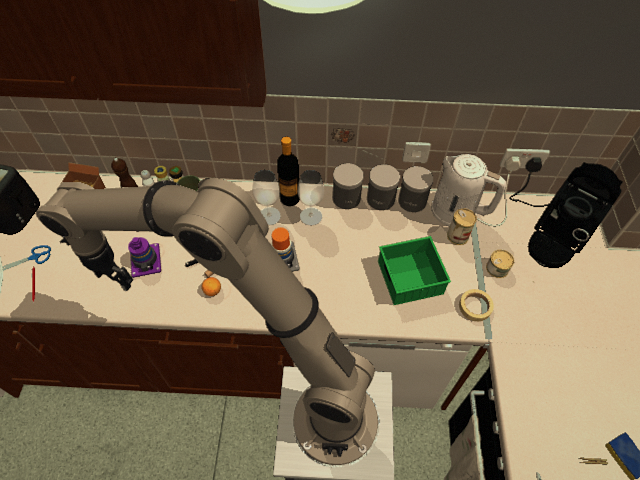

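View pics/side0.png

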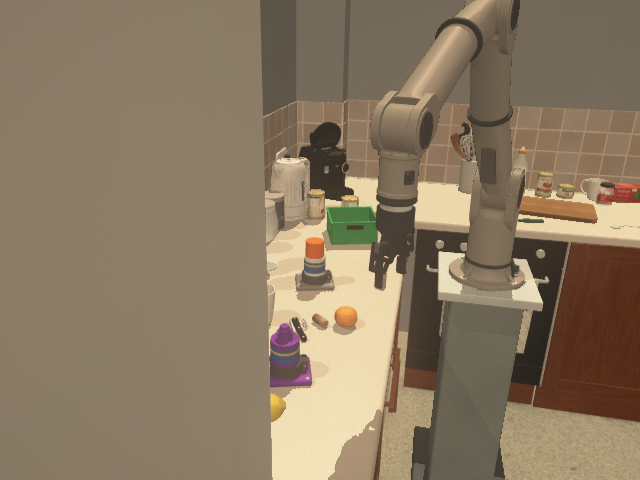

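The top view shows two bottle shapes. One is purple at (145,255), which is the look-alike. The other is white with blue and yellow bands under an orange cup, at (282,245) in top and (315,262) in side, and it fits the description. The tub is at (413,270), and the wine glasses at (265,195) and (311,195) are behind the bottle. The mandarin is at (211,287).

Run:
```python
from h import *
np.set_printoptions(precision=4,suppress=True)
ft=r.grab_frame('top');fs=r.grab_frame('side')
a=cv2.resize(ft['pixels'][200:290,235:335],None,fx=4,fy=4,interpolation=cv2.INTER_CUBIC)
b=cv2.resize(fs['pixels'][220:310,265:365],None,fx=4,fy=4,interpolation=cv2.INTER_CUBIC)
save(np.hstack([a,b]),'crop1.png')
C={}
for n,f,box in(('t',ft,(265,220,300,262)),('s',fs,(295,230,335,262))):
    hsv=cv2.cvtColor(f['pixels'],cv2.COLOR_RGB2HSV); m=cv2.inRange(hsv,(3,150,120),(18,255,255))
    k=np.zeros_like(m);k[box[1]:box[3],box[0]:box[2]]=1;m=m*k
    ys,xs=np.nonzero(m);C[n]=(xs.mean(),ys.mean());print(n,C[n],xs.min(),xs.max(),ys.min(),ys.max())
print('cover blob tri',tri(ft,C['t'],fs,C['s']))
print('net mid', tri(ft,C['t'],fs,(312.3,245.5)))
print('origin',tri(ft,(282.1,260.2),fs,(315.4,282)))
print('tub',tri(ft,(410.3,278.1),fs,(351.1,235.)))
m=r.outline_of(ft,'recycling_tub');print(m[0]['rect'])
q=cv2.approxPolyDP(max(cv2.findContours(m[0]['pixels'].astype(np.uint8),0,2)[0],key=cv2.contourArea),6,True)
for p in q[:,0]: print(p,atz(ft,p,.087)[:2],atz(ft,p,0)[:2])
for t in('wine_glass_1','mandarin_1','tape_1','tin_1','mug_2'):
    for d in r.landmark_of(ft,t)[:3]: print(t,round(d['conf'],2),d['point'],atz(ft,d['point'],0)[:2])
```

```text
t (np.float64(281.2448275862069), np.float64(237.53103448275863)) 272 289 227 254
s (np.float64(314.4441340782123), np.float64(247.7849162011173)) 306 323 237 258
cover blob tri (array([0.5233, 0.1962, 0.1184]), np.float64(0.003615501185960039))
net mid (array([0.5263, 0.1958, 0.1222]), np.float64(0.005645294872978869))
origin (array([0.5154, 0.1984, 0.0036]), np.float64(0.004156615625665317))
tub (array([ 0.4722, -0.2282, -0.0005]), np.float64(0.0020213712509765712))
[379.5, 233.8, 72.7, 70.9]
[429 236] [ 0.5819 -0.2805] [ 0.6443 -0.3003]
[380 247] [ 0.5291 -0.1202] [ 0.5882 -0.1298]
[394 303] [ 0.3292 -0.1599] [ 0.3756 -0.172 ]
[441 293] [ 0.3716 -0.3033] [ 0.4207 -0.3245]
[449 281] [ 0.4153 -0.3312] [ 0.4671 -0.3542]
wine_glass_1 0.62 [311.5, 214.1] [0.7154 0.1129]
mandarin_1 0.73 [213.6, 291.4] [0.3839 0.4075]
mandarin_1 0.57 [475.4, 305.4] [ 0.382  -0.4305]
tape_1 0.73 [472.9, 305.7] [ 0.3805 -0.4224]
tin_1 0.71 [458.6, 233.1] [ 0.6629 -0.4043]
tin_1 0.69 [499.4, 266.5] [ 0.5332 -0.5275]
```

View pics/crop1.png

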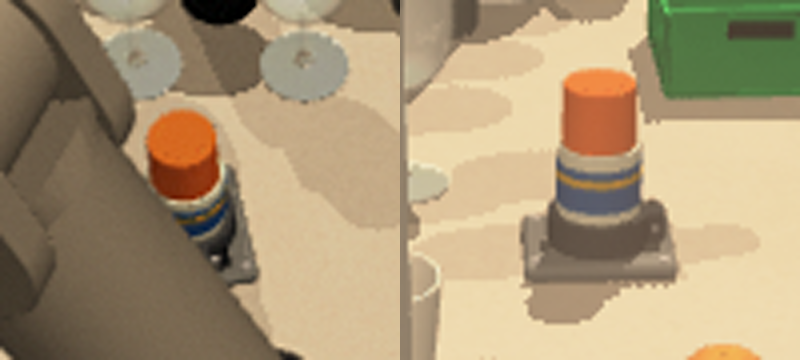

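The crop confirms a white bottle with blue and yellow bands, an orange cup on top and a grey base. The cover's centre is at about (0.523, 0.197, 0.119), and the expected height is 0.119. Next I work out the move.

```bash
cat >> h.py <<'E'
def go(x,y,z,s=None):
    s=s or r.get_obs(); d=rot(s['orientation']).T@(np.array([x,y,z])-s['tcp_pos'])
    print('tcp',np.round(s['tcp_pos'],4),'F',np.round(s['contact_force'],1),'t',s['clock'],'->',np.round(d/.25,3),'n rows',np.linalg.norm(d)/.0625)
E
python3 - <<'E'
from h import *
print(np.round(rot(r.get_obs()['orientation']),3)); go(.523,.197,.235)
E
```

```text
[[-0.918  0.398  0.   ]
 [ 0.398  0.918 -0.   ]
 [-0.     0.    -1.   ]]
tcp [0.2683 0.6194 0.2313] F [-0.3 -0.3 -0.6] t 1.1 -> [-1.606 -1.145 -0.015] n rows 7.891823053876195
```

Emit:
apply_moves([
  [-0.2,-0.14,0],
  [-0.4,-0.28,-0.01],
  [-0.6,-0.43,-0.01],
  [-0.8,-0.57,-0.02],
  [-0.8,-0.57,-0.02],
], claw=1)

```text
$.rows[0]: bad value
```

Emit:
apply_moves([
  [-0.2,-0.14,0],
  [-0.4,-0.28,0],
  [-0.6,-0.43,0],
  [-0.8,-0.57,0],
  [-0.8,-0.57,0],
])

```text
$.rows[0]: bad value
```

Run:
```python
from h import *
ft=r.grab_frame('top');fs=r.grab_frame('side')
a=cv2.resize(ft['pixels'][170:290,215:345],None,fx=3,fy=3,interpolation=cv2.INTER_CUBIC)
b=cv2.resize(fs['pixels'][190:310,250:380],None,fx=3,fy=3,interpolation=cv2.INTER_CUBIC)
save(np.hstack([a,b]),'v2.png')
s=r.get_obs()
for n,f,box in(('t',ft,(262,215,305,262)),('s',fs,(295,225,335,265))):
    print('proj blob ',proj(f,[.523,.197,.119]),'tcp px',proj(f,s['tcp_pos']))
    m=cv2.inRange(cv2.cvtColor(f['pixels'],cv2.COLOR_RGB2HSV),(3,150,90),(18,255,255))
    k=np.zeros_like(m);k[box[1]:box[3],box[0]:box[2]]=1;ys,xs=np.nonzero(m*k);print(n,xs.mean(),ys.mean(),xs.min(),xs.max(),ys.min(),ys.max())
    print('predicted mid at z edges',[np.round(proj(f,[.523,.197,z]),1) for z in(.095,.143)])
go(.523,.197,.235);print(s['joints'])
```

```text
proj blob  [280.90540601 238.05296111] tcp px [115.46120333 283.37841404]
t 280.4809384164223 238.69794721407624 272 289 227 254
predicted mid at z edges [array([281.3, 242.3]), array([280.5, 233.7])]
proj blob  [314.01614998 247.32761341] tcp px [389.65848595 286.21520537]
s 314.38950276243094 247.96132596685084 304 323 237 264
predicted mid at z edges [array([313.9, 254.7]), array([314.1, 239.9])]
tcp [0.2683 0.6194 0.2313] F [0.3 0.2 0.6] t 1.2 -> [-1.606 -1.146 -0.015] n rows 7.892587442327342
[-1.27011265  0.4770144   0.02237055  1.55536759 -0.01147105  1.10925634
 -0.08313224]
```

View pics/v2.png

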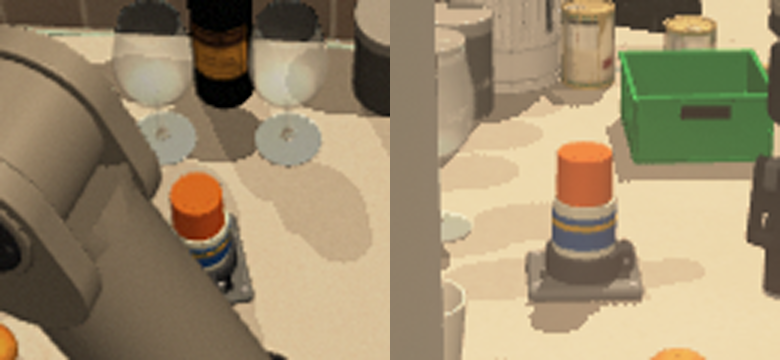

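The moves were refused because each row needs 6 numbers, so the arm has not moved. The picture shows the cover still in place at top (281,238) and side (314,248), which agrees with my projection.

Emit:
apply_moves([
  [-0.2,-0.14,0,0,0,0],
  [-0.4,-0.28,-0.01,0,0,0],
  [-0.6,-0.43,-0.01,0,0,0],
  [-0.8,-0.57,-0.02,0,0,0],
  [-0.8,-0.57,-0.02,0,0,0],
], claw=1)

```text
clock: 1.82
tcp_pos: [0.3992, 0.4038, 0.2369]
orientation: [0.652, 3.071, -0.002]
contact_force: [0.2, 0.6, 0.8]
grip_width: 0.0854
gripper_force: 0.0
```

Emit:
apply_moves([
  [-0.2,-0.14,0,0,0,0],
  [-0.4,-0.28,0,0,0,0],
  [-0.6,-0.43,0,0,0,0],
  [-0.8,-0.57,0,0,0,0],
  [-0.8,-0.57,0,0,0,0],
])

```text
clock: 2.45
tcp_pos: [0.5246, 0.1938, 0.2366]
orientation: [0.651, 3.071, -0.002]
contact_force: [0.6, 1.5, -0.5]
grip_width: 0.0854
gripper_force: 0.0
```

Run:
```python
from h import *
ft=r.grab_frame('top');fs=r.grab_frame('side')
a=cv2.resize(ft['pixels'][170:290,215:345],None,fx=3,fy=3,interpolation=cv2.INTER_CUBIC)
b=cv2.resize(fs['pixels'][190:310,250:380],None,fx=3,fy=3,interpolation=cv2.INTER_CUBIC)
save(np.hstack([a,b]),'v3.png')
s=r.get_obs()
for f in(ft,fs): print('tcp px',proj(f,s['tcp_pos']))
print([(d['conf'],d['point']) for d in r.landmark_of(ft,'cover_mid')+r.landmark_of(ft,'transit_cover')])
go(.523,.197,.235);print(s['joints'],s['orientation'])
```

```text
tcp px [277.92556407 215.76959666]
tcp px [314.54798227 210.399257  ]
[(0.28, [458.4, 234.6]), (0.68, [280.6, 243.0])]
tcp [0.5213 0.2009 0.2362] F [ 0.1 -0.2  0.7] t 2.65 -> [-0.012 -0.012  0.005] n rows 0.07060991214118341
[-0.63943993  0.28169358  0.19952125  1.8427454  -0.06521418  1.02326394
  0.74757089] [-6.38888046e-01 -3.07571932e+00 -8.15909751e-04]
```

View pics/v3.png

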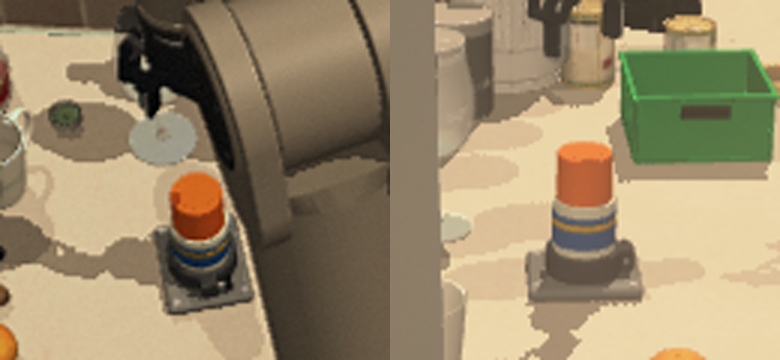

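The gripper is above the bottle, with the fingers at side (303–323, 205) straddling the bottle axis at 314. The cover is clear below. Descending to straddle it.

Emit:
apply_moves([
  [-0.008,-0.008,0.15,0,0,0],
  [-0.008,-0.008,0.3,0,0,0],
  [-0.008,-0.008,0.42,0,0,0],
  [-0.008,-0.008,0.52,0,0,0],
  [-0.008,-0.008,0.52,0,0,0],
])

```text
clock: 3.28
tcp_pos: [0.521, 0.1975, 0.1046]
orientation: [-0.632, -3.074, 0.003]
contact_force: [0.4, 0.3, 0.4]
grip_width: 0.0853
gripper_force: 0.0
```

Run:
```python
from h import *
ft=r.grab_frame('top');fs=r.grab_frame('side')
a=cv2.resize(ft['pixels'][180:280,225:335],None,fx=3.6,fy=3.6,interpolation=cv2.INTER_CUBIC)
b=cv2.resize(fs['pixels'][200:300,260:370],None,fx=3.6,fy=3.6,interpolation=cv2.INTER_CUBIC)
save(np.hstack([a,b]),'v4.png')
go(.523,.197,.105)
```

```text
tcp [0.523  0.1976 0.1069] F [ 1.4 -0.9 -0. ] t 3.375 -> [-0.001 -0.002  0.008] n rows 0.03192488396862719
```

View pics/v4.png

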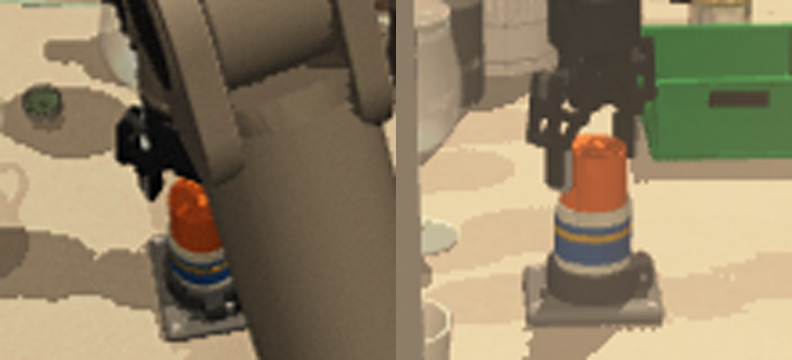

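The fingers straddle the cover, one at side (308,245) and the other at (322,238) behind it, with their tips above the shoulder. Closing.

Emit:
apply_moves([
  [0,0,0,0,0,0],
  [0,0,0,0,0,0],
  [0,0,0,0,0,0],
  [0,0,0,0,0,0],
  [0,0,0,0,0,0],
], claw=0, newtons=30)

```text
clock: 4.0
tcp_pos: [0.5237, 0.1968, 0.1078]
orientation: [0.637, 3.075, 0.003]
contact_force: [-2.7, 0.1, 6.4]
grip_width: 0.0554
gripper_force: 30.9
```

Emit:
apply_moves([
  [0,0,0,0,0,0],
  [0,0,-0.02,0,0,0],
  [0,0,-0.1,0,0,0],
  [0,0,-0.2,0,0,0],
  [0,0,-0.3,0,0,0],
])

```text
clock: 4.62
tcp_pos: [0.5231, 0.1961, 0.1825]
orientation: [0.638, 3.076, 0.0]
contact_force: [-0.6, 0.4, 0.4]
grip_width: 0.0554
gripper_force: 31.9
```

Run:
```python
from h import *
ft=r.grab_frame('top');fs=r.grab_frame('side')
a=cv2.resize(ft['pixels'][150:270,225:345],None,fx=3.3,fy=3.3,interpolation=cv2.INTER_CUBIC)
b=cv2.resize(fs['pixels'][180:300,255:375],None,fx=3.3,fy=3.3,interpolation=cv2.INTER_CUBIC)
save(np.hstack([a,b]),'v5.png')
s=r.get_obs();print(s['grip_width'],s['gripper_force'])
go(.465,-.225,.21)
for f,n in((fs,'s'),(ft,'t')):
    m=cv2.inRange(cv2.cvtColor(f['pixels'],cv2.COLOR_RGB2HSV),(172,120,70),(180,255,255))|cv2.inRange(cv2.cvtColor(f['pixels'],cv2.COLOR_RGB2HSV),(0,170,60),(3,255,255))
    k=np.zeros_like(m);k[200:275,260:335]=1;ys,xs=np.nonzero(m*k)
    if len(xs): print(n,len(xs),xs.mean(),ys.mean(),xs.min(),xs.max(),ys.min(),ys.max())
    print([np.round(proj(f,[.523,.197,z]),1) for z in(.104,.1195,.135)])
```

```text
0.05537063695476277 31.897603115066886
tcp [0.525  0.1969 0.1844] F [ 0.7  0.4 -0.2] t 4.725 -> [-0.452 -1.643 -0.108] n rows 6.8299475500263025
s 45 313.4 245.11111111111111 307 321 241 254
[array([314. , 251.9]), array([314. , 247.2]), array([314.1, 242.4])]
t 124 280.66129032258067 240.8951612903226 274 287 234 246
[array([281.2, 240.7]), array([280.9, 238. ]), array([280.6, 235.1])]
```

View pics/v5.png

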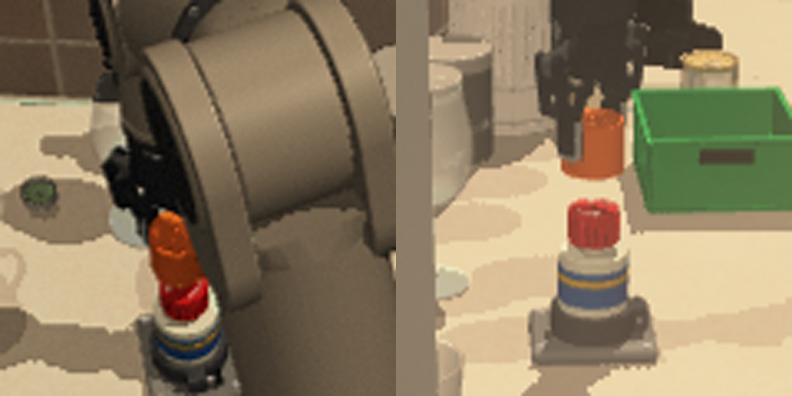

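The cover hangs in the gripper at side (435–255... i.e. ~(315,223)) and is lifted clear. The red cap is exposed at side (313,248) and top (281,240), centred on my axis estimate. Moving to the tub.

Emit:
apply_moves([
  [-0.01,-0.02,-0.1,0,0,0],
  [-0.07,-0.25,-0.12,0,0,0],
  [-0.13,-0.48,-0.12,0,0,0],
  [-0.18,-0.66,-0.12,0,0,0],
  [-0.23,-0.84,-0.12,0,0,0],
])

```text
clock: 5.35
tcp_pos: [0.4916, -0.0209, 0.2109]
orientation: [-0.638, -3.076, 0.0]
contact_force: [1.1, -0.2, -0.4]
grip_width: 0.0559
gripper_force: 32.0
```

Emit:
apply_moves([
  [-0.06,-0.22,0,0,0,0],
  [-0.12,-0.42,0,0,0,0],
  [-0.17,-0.6,0,0,0,0],
  [-0.22,-0.79,0,0,0,0],
  [-0.22,-0.79,0,0,0,0],
])

```text
clock: 5.98
tcp_pos: [0.4626, -0.2266, 0.211]
orientation: [-0.649, -3.074, 0.003]
contact_force: [0.0, -0.1, -1.1]
grip_width: 0.0559
gripper_force: 32.0
```

Run:
```python
from h import *
ft=r.grab_frame('top');fs=r.grab_frame('side')
a=cv2.resize(ft['pixels'][190:320,360:490],None,fx=3,fy=3,interpolation=cv2.INTER_CUBIC)
b=cv2.resize(fs['pixels'][140:270,290:420],None,fx=3,fy=3,interpolation=cv2.INTER_CUBIC)
save(np.hstack([a,b]),'v6.png')
go(.465,-.225,.1)
for f in(ft,fs): print([np.round(proj(f,[.465,-.225,z]),1) for z in(0,.087)], [ (d['conf'],np.round(d['point'])) for d in r.landmark_of(f,'recycling_tub')])
```

```text
tcp [ 0.4639 -0.2223  0.2107] F [ 1.4  0.9 -0.8] t 6.075 -> [-0.009 -0.008  0.443] n rows 1.7725408246875278
[array([409.5, 279.6]), array([413.6, 265.6])] [(0.61, array([409., 277.]))]
[array([353.1, 235.5]), array([353.9, 213.8])] [(0.91, array([352., 234.]))]
```

View pics/v6.png

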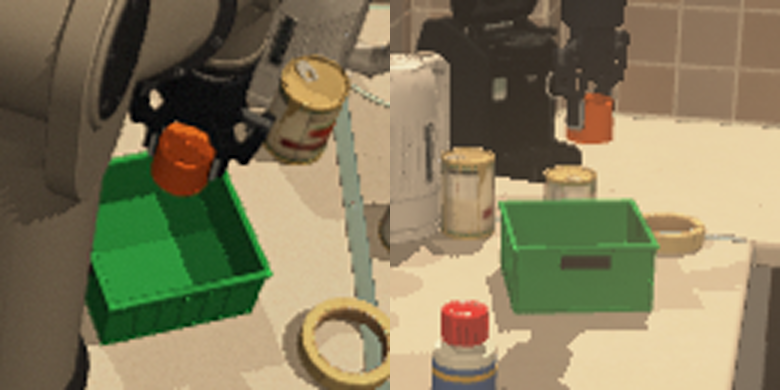

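The cover is over the tub's centre, at side (487,255)/crop, and the tub is at top (410,277). Lowering and releasing.

Emit:
apply_moves([
  [-0.005,-0.005,0.2,0,0,0],
  [-0.005,-0.005,0.38,0,0,0],
  [-0.005,-0.005,0.5,0,0,0],
  [-0.005,-0.005,0.54,0,0,0],
  [-0.005,-0.005,0.54,0,0,0],
])

```text
clock: 6.8
tcp_pos: [0.4653, -0.2233, 0.0763]
orientation: [-0.636, -3.076, -0.0]
contact_force: [0.6, 0.6, 0.1]
grip_width: 0.0556
gripper_force: 32.0
```

Emit:
apply_moves([
  [0,0,0,0,0,0],
  [0,0,0,0,0,0],
  [0,0,0,0,0,0],
  [0,0,0,0,0,0],
  [0,0,0,0,0,0],
], claw=1)

```text
clock: 7.42
tcp_pos: [0.465, -0.2241, 0.0764]
orientation: [0.638, 3.076, 0.0]
contact_force: [-0.2, 0.4, 0.4]
grip_width: 0.0851
gripper_force: 0.0
```

Emit:
apply_moves([
  [0,0,-0.2,0,0,0],
  [0,0,-0.4,0,0,0],
  [0,0,-0.6,0,0,0],
  [0,0,-0.62,0,0,0],
  [0,0,-0.62,0,0,0],
])

```text
clock: 8.05
tcp_pos: [0.4648, -0.2238, 0.2311]
orientation: [0.637, 3.076, 0.001]
contact_force: [-0.8, -0.4, 0.1]
grip_width: 0.0856
gripper_force: 0.0
```

Run:
```python
from h import *
ft=r.grab_frame('top')
save(cv2.resize(ft['pixels'][190:320,360:490],None,fx=3,fy=3,interpolation=cv2.INTER_CUBIC),'v7.png')
s=r.get_obs();print(s['grip_width'],s['joints'])
go(.523,.197,.23)
for d in r.outline_of(ft,'transit_cover'): print(d['conf'],d['rect'])
```

```text
0.08521888589288373 [-0.05978368  0.22428888  0.45459592  1.95732595 -0.11725373  0.98706149
  1.61205581]
tcp [ 0.4643 -0.2236  0.2302] F [ 0.1  1.1 -0.7] t 8.1 -> [0.453 1.637 0.002] n rows 6.795193714521208
0.57 [399.9, 265.6, 20.4, 19.4]
0.17 [388.1, 235.7, 61.5, 70.4]
```

View pics/v7.png

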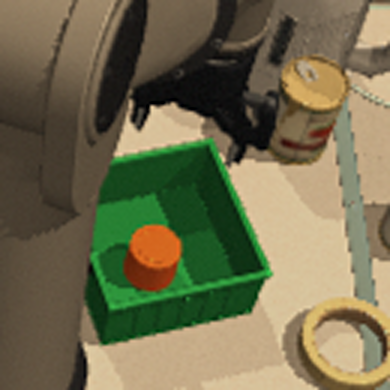

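The cover is standing in the tub at top (410,275). Going back over the bottle.

Emit:
apply_moves([
  [0.06,0.23,0,0,0,0],
  [0.12,0.45,0,0,0,0],
  [0.18,0.67,0,0,0,0],
  [0.23,0.85,0,0,0,0],
  [0.23,0.85,0,0,0,0],
])

```text
clock: 8.78
tcp_pos: [0.4962, -0.0019, 0.2296]
orientation: [-0.626, -3.075, 0.0]
contact_force: [0.3, -0.8, -1.0]
grip_width: 0.0855
gripper_force: 0.0
```

Emit:
apply_moves([
  [0.06,0.22,0,0,0,0],
  [0.12,0.44,0,0,0,0],
  [0.18,0.64,0,0,0,0],
  [0.22,0.787,0,0,0,0],
  [0.22,0.787,0,0,0,0],
])

```text
clock: 9.4
tcp_pos: [0.5238, 0.1987, 0.2296]
orientation: [-0.63, -3.075, 0.002]
contact_force: [-0.4, -1.8, 0.8]
grip_width: 0.0853
gripper_force: 0.0
```

Run:
```python
from h import *
ft=r.grab_frame('top');fs=r.grab_frame('side');C={}
for f,n in((fs,'s'),(ft,'t')):
    h=cv2.cvtColor(f['pixels'],cv2.COLOR_RGB2HSV)
    m=cv2.inRange(h,(170,110,50),(180,255,255))|cv2.inRange(h,(0,150,50),(6,255,255))
    k=np.zeros_like(m);k[222:265,262:335]=1;ys,xs=np.nonzero(m*k)
    C[n]=(xs.min()/2+xs.max()/2,ys.min()/2+ys.max()/2);print(n,len(xs),xs.min(),xs.max(),ys.min(),ys.max())
    print([np.round(proj(f,[.523,.197,z]),1) for z in(.104,.1195,.135)])
    print([(d['conf'],d['point']) for d in r.landmark_of(f,'cap_top')[:2]])
print(tri(ft,C['t'],fs,C['s']))
go(.523,.197,.103);print(r.get_obs()['joints'])
```

```text
s 192 307 322 241 254
[array([314. , 251.9]), array([314. , 247.2]), array([314.1, 242.4])]
[(0.65, [316.3, 243.0])]
t 198 273 287 230 246
[array([281.2, 240.7]), array([280.9, 238. ]), array([280.6, 235.1])]
[(0.5, [280.2, 238.5])]
(array([0.52144194, 0.19973314, 0.12016307]), np.float64(0.0013000303111335286))
tcp [0.5244 0.1938 0.2306] F [-0.4  0.2  0.2] t 9.6 -> [0.01 0.01 0.51] n rows 2.0423994449435456
[-0.63498457  0.28907747  0.20669304  1.84765656 -0.0680348   1.01341071
  0.75859257]
```

Emit:
apply_moves([
  [0.004,0.006,0.2,0,0,0],
  [0.004,0.006,0.4,0,0,0],
  [0.004,0.006,0.48,0,0,0],
  [0.004,0.006,0.5,0,0,0],
  [0.004,0.006,0.5,0,0,0],
])

```text
clock: 10.22
tcp_pos: [0.5247, 0.1972, 0.1069]
orientation: [0.64, 3.075, 0.0]
contact_force: [-0.0, 0.3, 0.6]
grip_width: 0.0854
gripper_force: 0.0
```

Emit:
apply_moves([
  [0,0,0,0,0,0],
  [0,0,0,0,0,0],
  [0,0,0,0,0,0],
  [0,0,0,0,0,0],
  [0,0,0,0,0,0],
], claw=0, newtons=70)

```text
clock: 10.85
tcp_pos: [0.5245, 0.1978, 0.1072]
orientation: [0.638, 3.075, 0.001]
contact_force: [-1.6, -1.9, 5.4]
grip_width: 0.0453
gripper_force: 70.4
```

Emit:
apply_moves([
  [0,0,0,0,0,0],
  [0,0,0,0,0,0],
  [0,0,0,0,0,0],
])

```text
clock: 11.22
tcp_pos: [0.5245, 0.1978, 0.1072]
orientation: [0.638, 3.075, 0.001]
contact_force: [-1.6, -2.3, 5.2]
grip_width: 0.0451
gripper_force: 70.4
```

Run:
```python
from h import *
for i in range(3):
    fs=r.grab_frame('side'); go(.522,.198,.099); s=r.get_obs();print(rot(s['orientation']).T@s['contact_force'],s['grip_width'],s['gripper_force'])
save(cv2.resize(fs['pixels'][200:290,265:365],None,fx=5,fy=5,interpolation=cv2.INTER_CUBIC),'v8.png')
```

```text
tcp [0.5245 0.1978 0.1071] F [-0.8 -2.7  5.8] t 11.275 -> [ 0.01  -0.003  0.033] n rows 0.13623581501209103
[-0.33511744 -2.75450284 -5.78719297] 0.04487035489416342 70.44328724965453
tcp [0.5245 0.1978 0.1071] F [-1.7 -1.   5.9] t 11.325 -> [ 0.009 -0.003  0.033] n rows 0.13606407572775445
[ 1.1925879  -1.59847838 -5.95017155] 0.04507249375712859 70.4433223977685
tcp [0.5245 0.1978 0.1071] F [-0.3 -2.3  5.8] t 11.375 -> [ 0.01  -0.003  0.032] n rows 0.13602954812301152
[-0.59381801 -2.23557248 -5.81277413] 0.045362807053925265 70.44366264715791
```

View pics/v8.png

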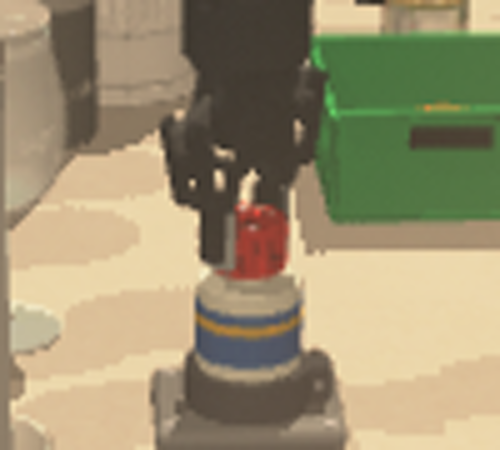

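The cap is gripped at 70 N, and the fingers at side (308,250) are clear of the shoulder. Pressing down 5.5 mm.

Emit:
apply_moves([
  [0,0,0.006,0,0,0],
  [0,0,0.012,0,0,0],
  [0,0,0.018,0,0,0],
  [0,0,0.022,0,0,0],
  [0,0,0.022,0,0,0],
])

```text
clock: 12.0
tcp_pos: [0.5245, 0.1978, 0.1018]
orientation: [0.638, 3.075, 0.001]
contact_force: [-2.2, -2.5, 7.6]
grip_width: 0.0451
gripper_force: 70.6
```

Run:
```python
from h import *
for i in range(2):
    fs=r.grab_frame('side'); go(.5245,.1978,.1016); s=r.get_obs();print(s['contact_force'],s['moment'],s['gripper_force'])
print([(d['conf'],d['point']) for d in r.landmark_of(fs,'cap_top')])
```

```text
tcp [0.5245 0.1978 0.1018] F [-1.7 -2.1  8.2] t 12.05 -> [-0.    -0.     0.001] n rows 0.0034125438217536865
[-1.70456431 -2.05615449  8.1573718 ] [-0.49541111  0.44751055  0.03282815] 70.56916097179055
tcp [0.5245 0.1978 0.1018] F [-2.  -1.6  7. ] t 12.1 -> [ 0.    -0.     0.001] n rows 0.003457294459099754
[-2.04517706 -1.61839884  7.03369009] [-0.46692489  0.44165126 -0.00575616] 70.56901948526502
[(0.45, [315.5, 242.2])]
```

The force rose from 5.6 to about 8 N, which matches the spring at 5.5 mm. Turning anticlockwise (negative about tool z).

Emit:
apply_moves([
  [0,0,0,0,0,-0.05],
  [0,0,0,0,0,-0.12],
  [0,0,0,0,0,-0.19],
  [0,0,0,0,0,-0.26],
  [0,0,0,0,0,-0.3],
])

```text
clock: 12.78
tcp_pos: [0.5247, 0.1989, 0.1021]
orientation: [-0.102, 3.138, 0.002]
contact_force: [-1.6, 0.1, 8.4]
grip_width: 0.0452
gripper_force: 70.6
```

Run:
```python
from h import *
s=r.get_obs();print({k:s[k] for k in('tcp_pos','orientation','contact_force','moment','joints','grip_width')})
o=rot(s['orientation']);print(np.arctan2(o[1,1],o[0,1]),'start',np.arctan2(.918,.398), o[:,2])
```

```text
{'tcp_pos': array([0.52468498, 0.19888095, 0.10206793]), 'orientation': array([-1.02491135e-01,  3.13837467e+00,  2.34221921e-03]), 'contact_force': array([-1.60418864,  0.14174905,  8.36985454]), 'moment': array([0.0273185 , 0.42504396, 0.01304772]), 'joints': array([-0.51792959,  0.44929474,  0.05681998,  1.94653583, -0.03743957,
        0.74471408,  1.1968333 ]), 'grip_width': 0.04521116149491182}
1.6360890546637612 start 1.1617050901306765 [ 0.00149449  0.00154144 -0.9999977 ]
```

Emit:
apply_moves([
  [0,0,0,0,0,-0.06],
  [0,0,0,0,0,-0.13],
  [0,0,0,0,0,-0.2],
  [0,0,0,0,0,-0.27],
  [0,0,0,0,0,-0.3],
])

```text
clock: 13.4
tcp_pos: [0.5252, 0.199, 0.1023]
orientation: [-0.831, 3.027, 0.002]
contact_force: [-0.8, 1.0, 7.5]
grip_width: 0.0451
gripper_force: 70.6
```

Emit:
apply_moves([
  [0,0,0,0,0,-0.06],
  [0,0,0,0,0,-0.12],
  [0,0,0,0,0,-0.18],
  [0,0,0,0,0,-0.23],
  [0,0,0,0,0,-0.23],
])

```text
clock: 14.02
tcp_pos: [0.5254, 0.1991, 0.1023]
orientation: [-1.359, 2.828, 0.001]
contact_force: [-1.0, 1.8, 6.5]
grip_width: 0.0453
gripper_force: 70.7
```

Run:
```python
from h import *
s=r.get_obs();print({k:s[k] for k in('tcp_pos','orientation','contact_force','moment','joints','grip_width')})
o=rot(s['orientation']);print(np.arctan2(o[1,1],o[0,1])-np.arctan2(.918,.398), o[:,2])
```

```text
{'tcp_pos': array([0.52535894, 0.19913036, 0.10234761]), 'orientation': array([-1.35937295e+00,  2.82834225e+00,  9.04553578e-04]), 'contact_force': array([-1.01723585,  1.7534104 ,  6.45231755]), 'moment': array([0.14278757, 0.1431863 , 0.00598144]), 'joints': array([-0.35788438,  0.45387113, -0.14566782,  1.93453403,  0.09227961,
        0.75593609,  1.91086127]), 'grip_width': 0.04526823925723464}
1.3051456801448504 [ 0.00293498  0.00205026 -0.99999359]
```

Turned 1.305 rad. Lifting slowly at first and watching the force.

Emit:
apply_moves([
  [0,0,-0.015,0,0,0],
  [0,0,-0.03,0,0,0],
  [0,0,-0.045,0,0,0],
  [0,0,-0.06,0,0,0],
])

```text
clock: 14.52
tcp_pos: [0.5237, 0.1977, 0.1157]
orientation: [1.359, -2.832, 0.0]
contact_force: [0.2, 0.2, -0.5]
grip_width: 0.0447
gripper_force: 71.3
```

No pull, so it is free. Lifting to about 8 cm above its seat.

Emit:
apply_moves([
  [0,0,-0.07,0,0,0],
  [0,0,-0.15,0,0,0],
  [0,0,-0.23,0,0,0],
  [0,0,-0.28,0,0,0],
  [0,0,-0.295,0,0,0],
])

```text
clock: 15.15
tcp_pos: [0.5245, 0.1981, 0.1906]
orientation: [-1.359, 2.831, -0.0]
contact_force: [0.2, -0.1, -1.3]
grip_width: 0.0451
gripper_force: 71.4
```

Emit:
apply_moves([
  [0,0,0,0,0,0],
  [0,0,0,0,0,0],
  [0,0,0,0,0,0],
  [0,0,0,0,0,0],
])

```text
clock: 15.65
tcp_pos: [0.524, 0.1979, 0.1892]
orientation: [1.359, -2.832, -0.0]
contact_force: [-0.4, -0.7, -0.8]
grip_width: 0.0453
gripper_force: 71.4
```

Run:
```python
from h import *
ft=r.grab_frame('top');fs=r.grab_frame('side')
b=cv2.resize(fs['pixels'][180:300,255:395],None,fx=3,fy=3,interpolation=cv2.INTER_CUBIC)
a=cv2.resize(ft['pixels'][170:290,220:340],None,fx=3,fy=3,interpolation=cv2.INTER_CUBIC)
save(np.hstack([a,b]),'v9.png')
go(.5245,.1978,.19);s=r.get_obs();print(s['gripper_force'],s['grip_width'],s['qvel'])
for f in(ft,fs): print(proj(f,[.523,.198,.2]))
```

```text
tcp [0.524  0.198  0.1894] F [ 0.4 -0.2 -0.3] t 15.75 -> [-0.001 -0.002 -0.003] n rows 0.01286220766175533
71.41328785568476 0.04491619180125678 [ 0.0011823  -0.00216448 -0.00013248  0.00097262  0.0006702   0.00071071
  0.00151909]
[279.09608724 222.81119569]
[314.22269192 221.97958712]
```

View pics/v9.png

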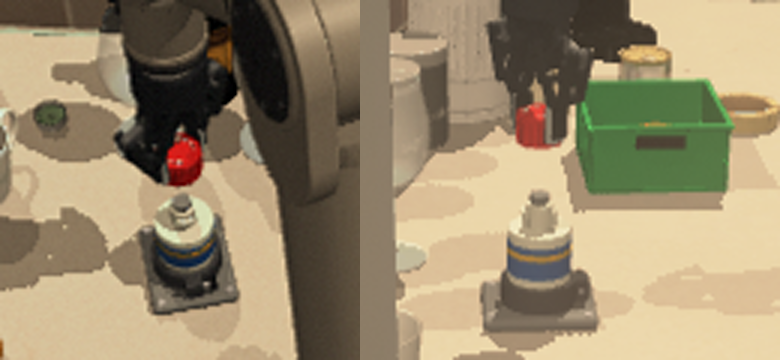

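The picture shows the cap upright in the gripper at side (314,221), straight above the bare neck at side (315,247), with the bottle in place.

```bash
python3 -c "
from bench import r
print(r.hand_in())"
```

```text
the job is handed in; nothing more can be done
None
```

The job is handed in: the orange cover is in the green tub, and the red cap is off and held upright and still in the gripper, about 8 cm straight above where it sat on the bottle; the robot clock was at about 16 s, and I saw nothing else disturbed.

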